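Spot reading on a hotplate with a surface thermometer

ROBOT

A 6-joint arm with a two-finger parallel gripper is mounted at the origin on the work surface. World frame = base frame: x ahead of the robot, y to its left, z up, the work surface at z = 0. Lengths are in m, angles in rad, forces in N, time in s.
With the tool pointing down it reaches from about 0.375 to 0.9 m from the base axis. Payload 3.1 kg.
Tool frame: the origin (TCP) lies between the finger pads; the fingertips stand 22 mm ahead of it and the grasp point (between the pads) lies 3 mm ahead of it; z points along the fingers, y is the line along which they close (so a half turn about z gives the same grasp; the last joint's range is limited). The gripper opens to 87 mm and grips with 3 to 60 N. Pads are 19 mm wide; open, the fingers measure 117 mm over their backs; the gripper's body (75 mm by 190 mm) begins 51 mm behind the grasp point.
Start: joints at [1.099, 0.527, 1.433, -0, 1.181, -0.178], TCP at [0.181, 0.598, 0.245] pointing down, gripper open.
Joint ranges: [-3.08, 3.08], [-0.75, 2.2], [0.22, 2.44], [-1.43, 4.57], [0, 2.65], [-2.85, 2.85]. Speed limits (rad/s): [2.79, 2.79, 3.14, 3.14, 3.14, 3.14].

INTERFACE

Orientations are given as a unit quaternion [x, y, z, w].
In Python, from rig import robot gives the robot as it stands.
- The arm moves only by the tool move_arm, never from a script. Its argument "series" is text: rows parted by semicolons, each of 6 numbers parted by spaces: the shift along the tool's x, y, z in mm, then the turn, a rotation vector about the tool's x, y, z in degrees. In form: dx dy dz ax ay az; .... A call has 1 to 8 rows; each row is the pose to reach, as a shift and turn from the pose commanded when the call began, along the tool's axes at that moment; what a row does not reach only later rows make up. A row lasts 1/12 s, in which the tool goes at most 41.7 mm and 7.16 degrees, less where a joint would pass 70% of its speed; a pose out of reach is approached as far as the arm can. A call with a gripper value outside its range is refused whole. "jaw" is the opening, from 0 (shut) to 1 (fully open), set as the call begins (left out, the last holds). The fingers move at their own pace and stop on an object; "newtons" is the grip in N (left out, the last holds). Time passes only in rows, so rows that repeat a pose let the fingers close. It gives the time, the measured TCP pose, the force, the opening and the grip force at its end, in the units of the state.
- robot.get_obs(): the state, without advancing time (a new reading comes with each control period).
- robot.camera(name): name is "scene" or "top" or "wrist"; returns a dict with "img" (420x560x3 uint8, red, green, blue), "mtx" (3x3 intrinsics, pixels), "distortion" ([k1, k2, p1, p2, k3] as OpenCV has them; the pictures are not rectified), "world_to_cam" (4x4, takes a point from world to camera coordinates). Camera axes: x right, y down, z forward; pixel columns grow to the right and rows downward; lengths in m; the calibration is good to about 2 mm. A picture is of the moment at which its call begins. There is no depth.
- robot.hand_in(): hands the job in; it is judged then, once.
Trained networks look in a picture, given as the dict that the camera call returned (one of the last four; its "shot" number tells which), for a name from the list of things; names that differ only in an ending like _2 or _b are one class to them, and where a whole thing is asked for, a point or a joint stands for the part that bears it (a point fixed in the world has none). Each returns a list of dicts, best first, with "p" (0 to 1); they miss things now and then, are a little off and sometimes report something else, mostly with a low value. They report only what shows in the picture. A call takes as long as a camera call. They do not tell look-alikes from the thing itself.
- robot.search_frame(picture, thing): "xyz" ([x, y, z] in m, in world coordinates, good to about 4 mm: the middle of the surface that is visible of it).
- robot.tip_of(picture, thing): "xyz" ([x, y, z] in m, in world coordinates, good to about 4 mm: a listed point, or the origin of a listed thing).
The state is a dict: "time": time; "q": joint angles; "joint_velocities": joint speeds; "joint_torque": joint torques, N m; "position": TCP position; "tool_rot": TCP orientation; "ft_force": force on the tool from outside, world axes, zero at the start; "moment": the same for the moment, N m; "grip_width": finger opening in m; "grip_force": force on a finger pad.
Only numpy, scipy, OpenCV 4.12 (cv2) and the standard library are available. Lean on these libraries where they do the work, as an engineer would, in place of code of your own. Each camera call takes 0.05 s, during which the arm holds its last target. There are 200 camera calls.

TASK

Check the cold hotplate at its centre: take the surface thermometer with the boxy handle out of the tool rack and dip its sprung foot into the open paste pot, down close to the pot's floor. Then hold the thermometer upright with its foot inside the small ring printed at the middle of the hotplate's top, pressed gently so that the foot's spring is about half in, and keep it so, steady, for three seconds for the reading to settle; finish while still holding it there. Do not press hard on the pot or the plate, and leave the pot and all the other things standing where they are.

Things in the scene. Friction and masses are not known exactly. Their poses are not given: they have to be found in the camera images.
- probe: surface thermometer, upright in one of the rack's three holes. Boxy grey flat-sided handle 20 (x) by 30 (y) by 95 mm tall (z 0 to +95 mm), display on its -x side; below it a thin steel stem (9 mm at most after a 13 mm nose) with a flat sprung foot. About 85 g. Origin: centre of the handle's underside, which rests on the rack; z up. Foot's underside: on the axis at z = -86 mm, spring out
- foot_tip (a point): centre of the foot's flat underside, on the thermometer's axis. The foot is a steel disc 12 mm in diameter, 5 mm thick.
- foot (a joint): how far the foot is pushed into the thermometer, in m: 0 is fully out, 0.010 fully in (hard stop). Spring loaded outwards: it starts to move at about 1 N and takes 0.25 N more per mm (2.25 N at half way, 5 mm; 3.5 N fully in).
- pot: the open paste pot, a squat round white plastic jar without its lid, loose, about 120 g, nothing in it but a thin film on the floor: 62 mm in diameter, 42 mm tall, wall 3.5 mm, open top, inner floor 4 mm above its underside. Origin: centre of its underside, z up.
- hotplate: hotplate stirrer 270 mm deep, 170 mm wide, fixed, its console with two knobs and a display on its own -x side (ends 180 mm from the origin). Flat, level, rigid white ceramic top 178 mm square, 98 mm above the bench. Origin: on the bench right under the centre of the ceramic top; z up
- ring (a point): centre of the ceramic top, 98 mm above the bench: the middle of a small printed dark ring, 28 mm in diameter (a larger printed circle of 136 mm and four lines surround it).
- rack: tool rack, fixed: 200 mm long (its x), 86 mm wide, white top board 105 mm above the bench with three 17 mm holes in a row along its x at -60, 0, +60 mm. Origin: centre of its underside. Holds three tools in any order, tops at most 200 mm above the bench; a tool lifts straight up, the thermometer by 90 mm to be free. Grip the thermometer across its 30 mm width, which lies roughly across the row
- needle: needle thermometer in the rack: round white handle 18 mm in diameter with black collars of 25 mm, 78 mm tall, pointed thin stem below. Leave alone. Origin: underside of the handle.
- scraper: scraper in the rack: round wooden handle 24 mm in diameter at most, 78 mm tall, flat steel blade below. Leave alone. Origin: underside of the handle.
- closed_pot: the same kind of white pot with its grey ribbed lid on, 68 mm in diameter, 47 mm tall. Leave alone. Origin: underside.
- pot_lid: grey ribbed lid lying on the bench, 68 mm in diameter, 13 mm thick. Leave alone. Origin: underside.
- beaker: clear glass beaker, 68 mm in diameter, 90 mm tall. Leave alone. Origin: underside.
- steel_beaker: steel beaker, 84 mm in diameter, 110 mm tall, at the back. Leave alone. Origin: underside.
- flask: clear conical flask, 80 mm in diameter at the foot, 120 mm tall, at the back. Leave alone. Origin: underside.
Not all that is in view belongs to the job. What is shaped like the probe but yellow is not meant. What is shaped like the pot but pink is not meant.

How it is judged:
By the outcome, as a careful person would: the job done as asked, in the order asked, and still so for the second after the job is handed in, while the arm keeps its last pose, push and grip.
It also fails if it takes over 54 s, if anything falls off the work surface, if the arm or the gripper's body presses on something with over 40 N, if the wrist force passes 120 N, or if a joint passes its speed limit or range.

## Working session

There is one attempt and no reset: what is moved stays moved. The work goes in short steps, Python scripts to look and compute and a tool call to move; the robot and the scene stay as the last step left them, time stands still between calls to the robot, and variables do not carry over. Pictures are saved under pics/ and viewed, at most 10 in all, crops included, and the job is handed in when it is done.

Besides the shell and the picture viewer there is one more tool, called after "Request:" as name(argument=value, ...) on one line, values as JSON. move_arm: Moves the arm, as the interface text tells. Its arguments: {"type":"object","properties":{"series":{"type":"string"},"jaw":{"type":"number"},"newtons":{"type":"number"}},"required":["series"]}

```bash
mkdir -p pics
cat > h.py <<'E'
from rig import robot
import cv2, numpy as np
from scipy.spatial.transform import Rotation as R
def save(c,n,crop=None,f=1):
    im=cv2.cvtColor(c["img"],cv2.COLOR_RGB2BGR)
    if crop: im=im[crop[1]:crop[3],crop[0]:crop[2]]
    cv2.imwrite("pics/"+n,cv2.resize(im,None,fx=f,fy=f,interpolation=cv2.INTER_CUBIC))
def px(c,P):
    T=c["world_to_cam"]; r,_=cv2.Rodrigues(T[:3,:3])
    return cv2.projectPoints(np.array(P,float).reshape(-1,3),r,T[:3,3],np.array(c["mtx"]),np.array(c["distortion"],float))[0].reshape(-1,2)
def ray(c,uv,z):
    T=np.array(c["world_to_cam"]); n=cv2.undistortPoints(np.array([[uv]],float),np.array(c["mtx"]),np.array(c["distortion"],float))[0,0]
    d=T[:3,:3].T@np.array([n[0],n[1],1]); o=-T[:3,:3].T@T[:3,3]
    return o+d*(z-o[2])/d[2]
def totool(v):
    return R.from_quat(robot.get_obs()["tool_rot"]).inv().apply(v)*1000
E
python3 - <<'E'
from h import *
for n in("scene","top"):
    c=robot.camera(n); save(c,n+"0.png",f=1.4)
    for t in("probe","pot","ring","rack","hotplate","needle","scraper","closed_pot","pot_lid","beaker"):
        print(n,t,[(np.round(d["xyz"],3).tolist(),round(d["p"],2)) for d in robot.tip_of(c,t)[:3]])
o=robot.get_obs();print(o)
E
```

```text
scene probe [([0.547, -0.41, 0.083], 0.84), ([0.476, -0.403, 0.086], 0.76), ([0.535, -0.287, 0.105], 0.65)]
scene pot [([0.436, 0.315, 0.001], 0.78), ([0.334, 0.278, -0.0], 0.73)]
scene ring [([0.523, -0.015, 0.099], 0.97)]
scene rack [([0.537, -0.293, 0.002], 0.92)]
scene hotplate [([0.522, -0.017, 0.003], 0.95)]
scene needle [([0.479, -0.306, 0.111], 0.55), ([0.595, -0.277, 0.106], 0.35)]
scene scraper [([0.54, -0.295, 0.004], 0.68), ([0.596, -0.279, 0.102], 0.63)]
scene closed_pot [([0.575, 0.282, 0.002], 0.95)]
scene pot_lid [([0.728, 0.358, -0.001], 0.82), ([0.524, -0.017, 0.003], 0.17)]
scene beaker [([0.52, 0.413, 0.003], 0.95)]
top probe [([0.474, -0.41, 0.091], 0.69), ([0.54, -0.288, 0.104], 0.59), ([0.552, -0.412, 0.087], 0.59)]
top pot [([0.437, 0.308, 0.001], 0.98), ([0.335, 0.277, -0.001], 0.67)]
top ring [([0.435, 0.31, 0.006], 0.67), ([0.52, -0.019, 0.095], 0.59)]
top rack [([0.542, -0.291, 0.001], 0.88)]
top hotplate [([0.521, -0.02, 0.0], 0.9), ([0.575, 0.29, -0.003], 0.61), ([0.481, -0.306, 0.104], 0.29)]
top needle [([0.479, -0.304, 0.106], 0.72), ([0.517, -0.019, 
[... 222 characters left out ...]
91)]
{'time': 1.1, 'q': array([ 1.09851279e+00,  5.27467799e-01,  1.43272464e+00, -3.16042943e-05,
        1.18135839e+00, -1.78486574e-01]), 'joint_velocities': array([ 0.00071503, -0.00245025, -0.00089197, -0.00051243,  0.00115467,
        0.00093027]), 'joint_torque': array([-8.92062271e-04, -4.40023613e+01, -1.76983738e+01,  6.33430132e-02,
        5.04741236e-02, -1.66969295e-05]), 'position': array([0.18095336, 0.59820587, 0.24456034]), 'tool_rot': array([1.46364792e-01, 9.89230684e-01, 1.51417904e-05, 2.05371098e-05]), 'ft_force': array([0.61036658, 0.49203304, 0.31104647]), 'moment': array([-0.03756468,  0.02148061, -0.03584379]), 'grip_force': 0.0, 'grip_width': 0.08704975064659477}
```

View pics/scene0.png

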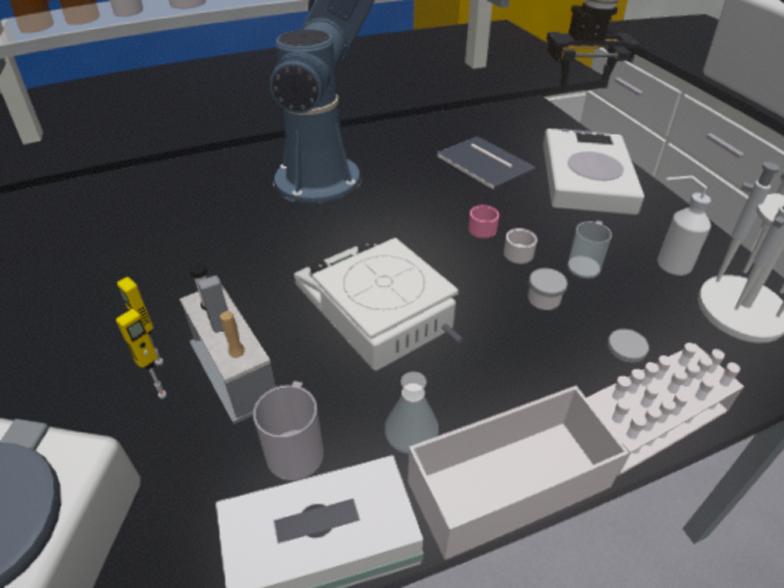

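View pics/top0.png

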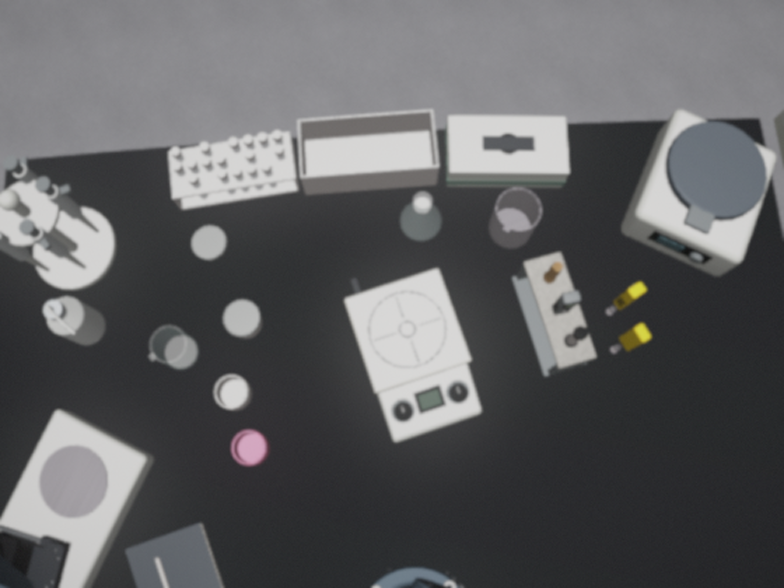

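The scene view shows the grey boxy probe in the rack's middle hole (about 210,305). The look-alikes lying beside it are yellow. The white open pot is at (520,245), with a pink one at (483,220). In the top view the probe is at (567,302), the pot at (232,392) and the ring at (407,328).

```bash
cat >> h.py <<'E'
def plan(*wps):
    """waypoints (x,y,z,yaw deg of tool y), tool kept vertical; prints tool-frame shift/turn of each from the previous one"""
    o=robot.get_obs(); p=np.array(o["position"]); r=R.from_quat(o["tool_rot"])
    for x,y,z,a in wps:
        a=np.radians(a); ty=np.array([np.cos(a),np.sin(a),0]); tz=np.array([0,0,-1.])
        g=R.from_matrix(np.c_[np.cross(ty,tz),ty,tz]); q=np.array([x,y,z])
        print("plan",np.round(r.inv().apply(q-p)*1000,1),np.round((r.inv()*g).as_rotvec(degrees=True),2)); p,r=q,g
E
python3 -c "
from h import *
plan((.36,.42,.36,30),(.52,.15,.40,-15),(.55,-.1,.4,-50),(.538,-.289,.33,-76))"
```

```text
plan [-223.  -118.7 -115.4] [ 0.    0.   43.17]
plan [-313.8    3.6  -40. ] [ 0.  0. 45.]
plan [-233.7   93.7    0. ] [ 0.  0. 35.]
plan [-130.7  137.1   70. ] [ 0.  0. 26.]
```

Request:
move_arm(series="-223 -119 -115 0 0 43.2; -223 -119 -115 0 0 43.2; -223 -119 -115 0 0 43.2; -223 -119 -115 0 0 43.2; -223 -119 -115 0 0 43.2; -223 -119 -115 0 0 43.2; -223 -119 -115 0 0 43.2; -223 -119 -115 0 0 43.2")

```text
time: 1.77
position: [0.3647, 0.4175, 0.3627]
tool_rot: [0.503, 0.864, 0.003, 0.003]
ft_force: [0.4, 0.6, 0.3]
grip_width: 0.0867
grip_force: 0.0
```

Request:
move_arm(series="-314 4 -40 0 0 45; -314 4 -40 0 0 45; -314 4 -40 0 0 45; -314 4 -40 0 0 45; -314 4 -40 0 0 45; -314 4 -40 0 0 45; -314 4 -40 0 0 45; -314 4 -40 0 0 45")

```text
time: 2.43
position: [0.522, 0.1469, 0.3997]
tool_rot: [0.795, 0.607, 0.0, 0.001]
ft_force: [0.6, 0.3, -0.8]
grip_width: 0.0869
grip_force: 0.0
```

Request:
move_arm(series="-234 94 0 0 0 35; -234 94 0 0 0 35; -234 94 0 0 0 35; -234 94 0 0 0 35; -234 94 0 0 0 35; -234 94 0 0 0 35; -234 94 0 0 0 35; -234 94 0 0 0 35")

```text
time: 3.1
position: [0.5504, -0.1024, 0.3986]
tool_rot: [0.94, 0.34, -0.0, -0.001]
ft_force: [0.4, -0.0, 0.3]
grip_width: 0.0867
grip_force: 0.0
```

Request:
move_arm(series="-131 137 70 0 0 26; -131 137 70 0 0 26; -131 137 70 0 0 26; -131 137 70 0 0 26; -131 137 70 0 0 26; -131 137 70 0 0 26; -131 137 70 0 0 26; -131 137 70 0 0 26")

```text
time: 3.77
position: [0.5384, -0.2877, 0.3294]
tool_rot: [0.992, 0.122, -0.0, -0.001]
ft_force: [0.1, -0.4, -0.2]
grip_width: 0.0868
grip_force: 0.0
```

Run:
```python
from h import *
c=robot.camera("wrist"); save(c,"w1.png",f=1.4)
o=robot.get_obs();print(o["time"],o["position"],R.from_quat(o["tool_rot"]).as_matrix().round(3).tolist(),o["q"].round(2))
for t in("probe","rack","needle","scraper"):
    print(t,[(np.round(d["xyz"],3).tolist(),round(d["p"],2)) for d in robot.tip_of(c,t)[:3]])
print(px(c,[(.538,-.289,.2)])*1.4)
```

```text
3.8167 [ 0.53851973 -0.28749249  0.32995387] [[0.97, 0.244, 0.0], [0.244, -0.97, 0.001], [0.001, -0.001, -1.0]] [-0.67  0.43  1.36  0.    1.35  0.65]
probe [([0.551, -0.408, 0.085], 0.98), ([0.541, -0.297, 0.107], 0.67), ([0.47, -0.408, 0.088], 0.59)]
rack [([0.54, -0.294, 0.0], 0.57)]
needle [([0.484, -0.301, 0.105], 0.88)]
scraper [([0.594, -0.277, 0.104], 0.68)]
[[394.9234262  295.37607401]]
```

View pics/w1.png

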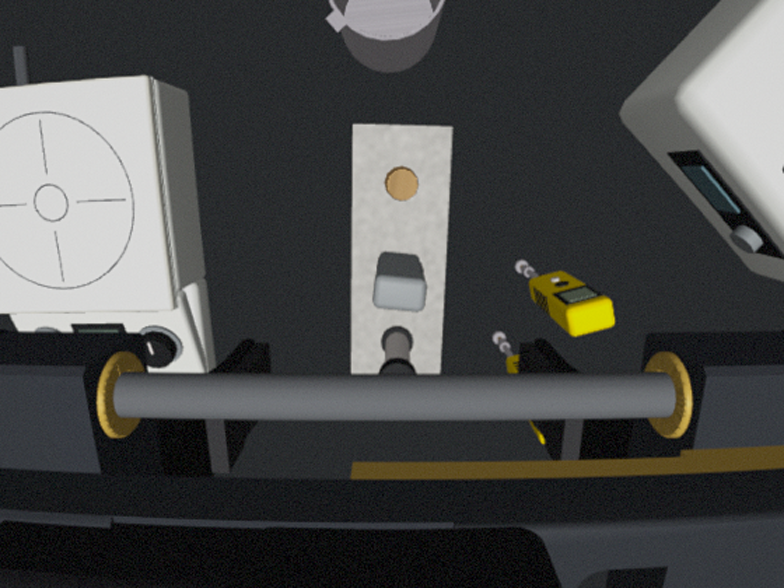

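Run:
```python
from h import *
c=robot.camera("wrist"); save(c,"w2.png",(250,165,320,235),8)
```

```text
(no output)
```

View pics/w2.png

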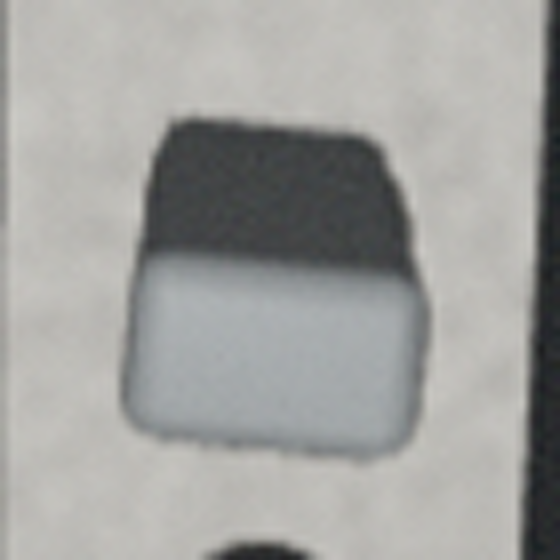

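The handle's top face has crop corners near (142,250), (428,275), (412,462) and (122,435). It is rotated about 5° from the tool.

Run:
```python
from h import *
c=robot.camera("wrist")
P=[ray(c,(250+a/8,165+b/8),.2) for a,b in((142,250),(428,275),(412,462),(122,435))]
P=np.array(P);m=P.mean(0);print(P.round(4).tolist(),m)
d=P[1]-P[0]+P[2]-P[3];yaw=np.degrees(np.arctan2(d[1],d[0]));print(yaw,np.linalg.norm(d)/2,np.linalg.norm(P[0]-P[3]))
plan((m[0],m[1],.23,yaw),(m[0],m[1],.163,yaw))
```

```text
[[0.5468, -0.2764, 0.2], [0.5512, -0.3042, 0.2], [0.5324, -0.3076, 0.2], [0.5281, -0.2789, 0.2]] [ 0.53961429 -0.29178504  0.2       ]
-81.23714697699351 0.028543019074952793 0.018843926402924236
plan [  0.5   3.1 100.2] [ 0.04 -0.04  5.29]
plan [ 0.  0. 67.] [0. 0. 0.]
```

Request:
move_arm(series="0 3 40 0 0 5.3; 0 3 80 0 0 5.3; 0 3 110 0 0 5.3; 0 3 135 0 0 5.3; 0 3 155 0 0 5.3; 0 3 167 0 0 5.3; 0 3 167 0 0 5.3; 0 3 167 0 0 5.3")

```text
time: 4.78
position: [0.5389, -0.2927, 0.1627]
tool_rot: [0.997, 0.076, -0.0, -0.0]
ft_force: [0.5, -0.7, 0.5]
grip_width: 0.0872
grip_force: 0.0
```

Request:
move_arm(series="0 0 0 0 0 0; 0 0 0 0 0 0; 0 0 0 0 0 0; 0 0 0 0 0 0; 0 0 0 0 0 0; 0 0 0 0 0 0; 0 0 0 0 0 0; 0 0 0 0 0 0", jaw=0, newtons=25)

```text
time: 5.45
position: [0.5387, -0.2927, 0.1626]
tool_rot: [0.997, 0.076, 0.0, 0.0]
ft_force: [0.0, -0.3, 1.2]
grip_width: 0.0416
grip_force: 0.0
```

Request:
move_arm(series="0 0 0 0 0 0; 0 0 0 0 0 0; 0 0 0 0 0 0; 0 0 0 0 0 0; 0 0 0 0 0 0; 0 0 0 0 0 0")

```text
time: 5.95
position: [0.5385, -0.2925, 0.1624]
tool_rot: [0.997, 0.076, -0.0, -0.0]
ft_force: [-0.4, 0.9, 0.8]
grip_width: 0.03
grip_force: 25.0
```

Request:
move_arm(series="0 0 -8 0 0 0; 0 0 -25 0 0 0; 0 0 -45 0 0 0; 0 0 -70 0 0 0; 0 0 -95 0 0 0; 0 0 -120 0 0 0; 0 0 -145 0 0 0; 0 0 -160 0 0 0")

```text
time: 6.62
position: [0.5395, -0.2935, 0.3264]
tool_rot: [0.997, 0.076, 0.002, 0.002]
ft_force: [0.4, -0.5, -0.1]
grip_width: 0.0297
grip_force: 25.0
```

Run:
```python
from h import *
c=robot.camera("scene"); o=robot.get_obs(); print(o["position"],o["grip_width"],o["ft_force"])
for t in("foot_tip","probe"):print([(np.round(d["xyz"],3).tolist(),round(d["p"],2)) for d in robot.tip_of(c,t)[:4]])
c2=robot.camera("top");print([(np.round(d["xyz"],3).tolist(),round(d["p"],2)) for d in robot.tip_of(c2,"ring")+robot.tip_of(c2,"pot")])
tip=px(c,[o["position"]+np.array([0,0,-.144])])[0];print(tip)
x,y=tip.astype(int); save(c,"s2.png",(x-50,y-85,x+50,y+35),5)
plan((.55,-.1,.32,-50),(.53,.13,.32,-10),(.437,.31,.32,20))
```

```text
[ 0.54057026 -0.29435352  0.32900316] 0.02986975599744623 [ 1.2994731  -0.44257789  0.93502511]
[([0.542, -0.296, 0.178], 0.52), ([0.551, -0.409, 0.005], 0.51), ([0.54, -0.291, 0.003], 0.43), ([0.476, -0.413, 0.001], 0.35)]
[([0.549, -0.412, 0.087], 0.92), ([0.476, -0.404, 0.085], 0.58), ([0.541, -0.293, 0.27], 0.56)]
[([0.52, -0.021, 0.099], 0.57), ([0.432, 0.312, 0.003], 0.17), ([0.332, 0.284, 0.0], 0.86), ([0.435, 0.311, 0.004], 0.58)]
[148.59753523 206.88125685]
plan [  41.  -188.1    1.2] [ -0.18   0.1  -31.34]
plan [ 132.5 -189.     0. ] [  0.   0. -40.]
plan [ 161.1 -122.8    0. ] [  0.   0. -30.]
```

View pics/s2.png

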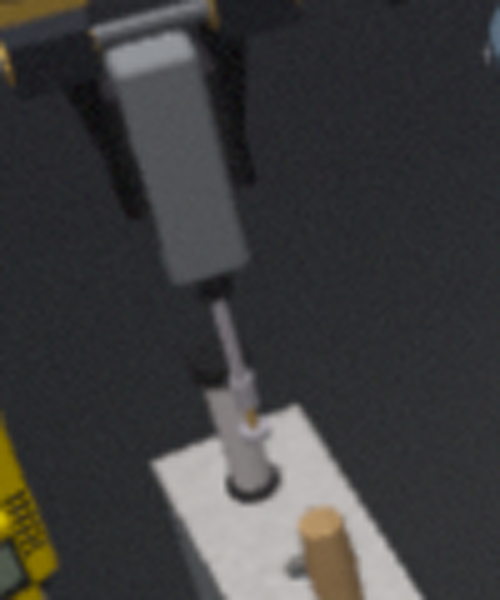

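The probe is held upright, with its foot at crop (257,430) against a predicted (250,425). The grip is good.

Request:
move_arm(series="41 -188 0 0 0 -31.3; 41 -188 0 0 0 -31.3; 41 -188 0 0 0 -31.3; 41 -188 0 0 0 -31.3; 41 -188 0 0 0 -31.3; 41 -188 0 0 0 -31.3; 41 -188 0 0 0 -31.3")

```text
time: 7.5
position: [0.5502, -0.099, 0.3212]
tool_rot: [0.939, 0.343, -0.001, -0.001]
ft_force: [0.3, -0.3, -1.0]
grip_width: 0.03
grip_force: 25.0
```

Request:
move_arm(series="132 -189 0 0 0 -40; 132 -189 0 0 0 -40; 132 -189 0 0 0 -40; 132 -189 0 0 0 -40; 132 -189 0 0 0 -40; 132 -189 0 0 0 -40; 132 -189 0 0 0 -40; 132 -189 0 0 0 -40")

```text
time: 8.17
position: [0.5307, 0.1287, 0.3217]
tool_rot: [0.766, 0.643, -0.001, 0.0]
ft_force: [-0.1, 0.8, -2.2]
grip_width: 0.0297
grip_force: 25.0
```

Request:
move_arm(series="161 -123 0 0 0 -30; 161 -123 0 0 0 -30; 161 -123 0 0 0 -30; 161 -123 0 0 0 -30; 161 -123 0 0 0 -30; 161 -123 0 0 0 -30; 161 -123 0 0 0 -30; 161 -123 0 0 0 -30")

```text
time: 8.83
position: [0.4388, 0.3073, 0.3222]
tool_rot: [0.575, 0.818, -0.001, 0.0]
ft_force: [-0.6, -0.5, -0.4]
grip_width: 0.0298
grip_force: 25.0
```

Run:
```python
from h import *
o=robot.get_obs(); print(o["time"],o["position"],o["grip_width"],o["ft_force"])
c=robot.camera("wrist");save(c,"w3.png",f=1.4)
print([(np.round(d["xyz"],3).tolist(),round(d["p"],2)) for d in robot.tip_of(c,"pot")])
f=o["position"]-[0,0,.144]
print(px(c,[f,(.436,.311,.042),(.436,.311,.004)])*1.4)
```

```text
8.8333 [0.43875777 0.30730736 0.32217332] 0.029789596496153568 [-0.58112641 -0.45552031 -0.44309409]
[([0.438, 0.311, 0.0], 0.94), ([0.334, 0.276, 0.001], 0.8)]
[[394.81563214 287.58849617]
 [393.00257213 246.69282154]
 [393.08442246 240.76702881]]
```

View pics/w3.png

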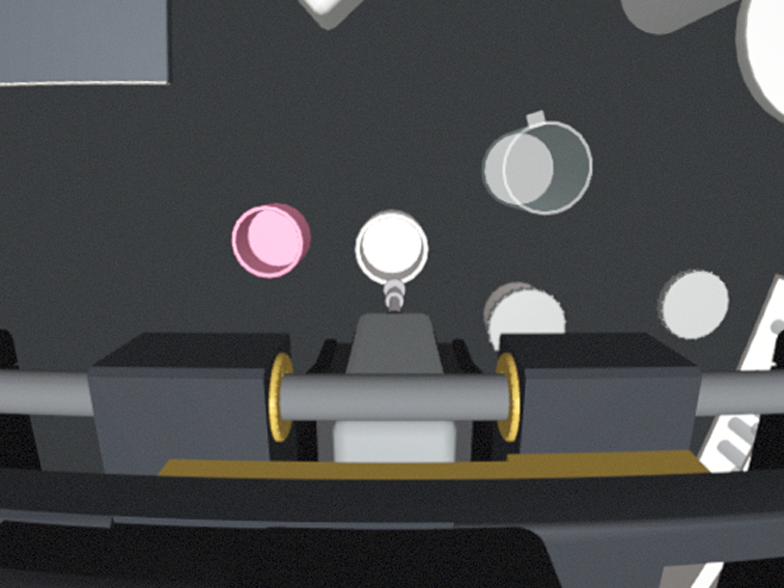

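The pot rim is centred near (392,248), as predicted, and the foot is at (394,287). The pot's position is confirmed at (0.436, 0.311).

Request:
move_arm(series="0 0 35 0 0 0; 0 0 70 0 0 0; 0 0 100 0 0 0; 0 0 120 0 0 0; 0 0 120 0 0 0; 0 0 120 0 0 0; 0 0 120 0 0 0")

```text
time: 9.52
position: [0.4393, 0.3085, 0.2037]
tool_rot: [0.575, 0.818, 0.001, 0.001]
ft_force: [-0.3, 0.2, -0.4]
grip_width: 0.03
grip_force: 25.0
```

Run:
```python
from h import *
o=robot.get_obs(); print(o["time"],o["position"],o["tool_rot"])
c=robot.camera("wrist")
print([(np.round(d["xyz"],3).tolist(),round(d["p"],2)) for t in ("pot","foot_tip") for d in robot.tip_of(c,t)])
plan((.4365,.311,.1495,20))
```

```text
9.5167 [0.4393264  0.30851511 0.20373458] [5.74589461e-01 8.18440755e-01 1.06778602e-03 7.36311313e-04]
[([0.436, 0.312, 0.002], 0.91), ([0.44, 0.308, 0.06], 0.4)]
plan [ 2.6 -1.9 54.9] [ 0.23 -0.01 -0.07]
```

Request:
move_arm(series="2.5 1.5 10 0 0 0; 2.5 1.5 25 0 0 0; 2.5 1.5 38 0 0 0; 2.5 1.5 46 0 0 0; 2.5 1.5 50 0 0 0; 2.5 1.5 52 0 0 0; 2.5 1.5 52 0 0 0; 2.5 1.5 52 0 0 0")

```text
time: 10.33
position: [0.4385, 0.312, 0.151]
tool_rot: [0.574, 0.819, 0.0, 0.0]
ft_force: [-0.6, 0.6, -0.6]
grip_width: 0.0301
grip_force: 25.0
```

Request:
move_arm(series="0 -2 1 0 0 0; 0 -2 1.8 0 0 0; 0 -2 1.8 0 0 0; 0 -2 1.8 0 0 0; 0 -2 1.8 0 0 0; 0 -2 1.8 0 0 0; 0 -2 1.8 0 0 0; 0 -2 1.8 0 0 0")

```text
time: 11.0
position: [0.4363, 0.3111, 0.1488]
tool_rot: [0.574, 0.819, 0.0, 0.0]
ft_force: [0.0, -0.0, -0.8]
grip_width: 0.0298
grip_force: 25.0
```

Run:
```python
from h import *
o=robot.get_obs(); print(o["time"],o["position"],o["ft_force"])
c=robot.camera("scene");print(px(c,[o["position"]-[0,0,.143]]))
x,y=px(c,[(.437,.311,.04)])[0].astype(int);save(c,"s3.png",(x-50,y-50,x+50,y+50),5)
```

```text
11.0 [0.43626987 0.31106979 0.14876163] [ 0.03395758 -0.02425902 -0.79933107]
[[371.06274639 179.66622154]]
```

View pics/s3.png

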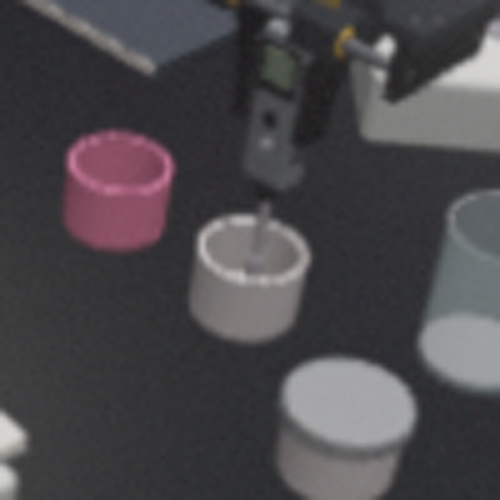

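The foot is down inside the white pot at crop (257,265), about 1–2 mm above its floor. Now I'll lift it and go to the plate.

Request:
move_arm(series="0 0 -10 0 0 0; 0 0 -30 0 0 0; 0 0 -55 0 0 0; 0 0 -85 0 0 0; 0 0 -115 0 0 0; 0 0 -145 0 0 0; 0 0 -165 0 0 0; 0 0 -165 0 0 0")

```text
time: 11.72
position: [0.4386, 0.3123, 0.3195]
tool_rot: [0.574, 0.819, 0.005, 0.003]
ft_force: [0.6, -0.3, -0.3]
grip_width: 0.0298
grip_force: 25.0
```

```bash
python3 -c "
from h import *
plan((.53,.13,.32,-10),(.521,-.018,.29,-30))"
```

```text
plan [-202.6   23.6   -0.4] [ 0.63 -0.22 29.98]
plan [-147.3   16.8   30. ] [ 0.  0. 20.]
```

Request:
move_arm(series="-203 24 0 0 0 30; -203 24 0 0 0 30; -203 24 0 0 0 30; -203 24 0 0 0 30; -203 24 0 0 0 30; -203 24 0 0 0 30; -203 24 0 0 0 30")

```text
time: 12.3
position: [0.5283, 0.1265, 0.3128]
tool_rot: [0.768, 0.641, -0.001, -0.001]
ft_force: [-0.4, 1.0, -0.4]
grip_width: 0.0298
grip_force: 25.0
```

Request:
move_arm(series="-147 17 28 0 0 20; -147 17 28 0 0 20; -147 17 28 0 0 20; -147 17 28 0 0 20; -147 17 28 0 0 20; -147 17 28 0 0 20; -147 17 28 0 0 20; -147 17 28 0 0 20")

```text
time: 12.97
position: [0.519, -0.0173, 0.2859]
tool_rot: [0.866, 0.501, 0.0, -0.0]
ft_force: [-0.9, 0.5, -1.0]
grip_width: 0.03
grip_force: 25.0
```

Run:
```python
from h import *
c=robot.camera("wrist");o=robot.get_obs(); print(o["time"],o["position"],R.from_quat(o["tool_rot"]).as_matrix()[:,2])
print([(t,np.round(d["xyz"],3).tolist(),round(d["p"],2)) for t in ("ring","foot_tip") for d in robot.tip_of(c,t)])
print(px(c,[o["position"]-[0,0,.1434],(.521,-.018,.098)])*1.4);save(c,"w4.png",f=1.4)
```

```text
13.0167 [ 0.51911074 -0.01740265  0.28592928] [ 1.00071493e-04  4.63124110e-04 -9.99999888e-01]
[('ring', [0.52, -0.018, 0.104], 0.82), ('foot_tip', [0.52, -0.016, 0.146], 0.47)]
[[393.76606822 288.06170178]
 [396.61702447 272.69887586]]
```

View pics/w4.png

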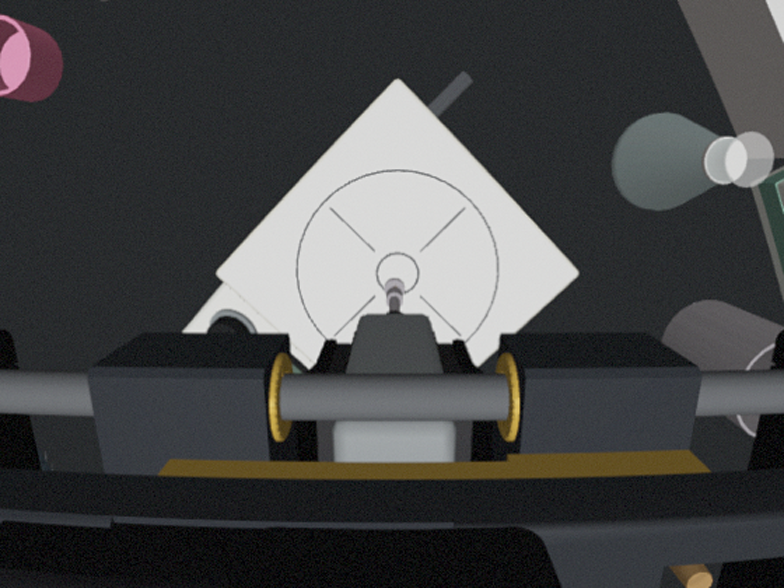

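The printed ring is centred at (398,273), within 1 mm of the estimate of (0.521, -0.018). I'll descend to just above it.

Request:
move_arm(series="2 0 15 0 0 0; 2 0 28 0 0 0; 2 0 36 0 0 0; 2 0 40 0 0 0; 2 0 40 0 0 0; 2 0 40 0 0 0; 2 0 40 0 0 0; 2 0 40 0 0 0")

```text
time: 13.78
position: [0.5207, -0.0176, 0.2464]
tool_rot: [0.866, 0.5, 0.001, 0.001]
ft_force: [0.0, 0.5, -1.1]
grip_width: 0.03
grip_force: 25.0
```

Run:
```python
from h import *
f=[];z=[]
for i in range(4):
    c=robot.camera("scene" if i%2 else "wrist");o=robot.get_obs();f.append(o["ft_force"]);z.append(o["position"])
    print([(np.round(d["xyz"],4).tolist(),round(d["p"],2)) for d in robot.tip_of(c,"foot_tip")[:2]+robot.tip_of(c,"ring")[:1]])
print(np.mean(f,0),np.std(f,0),np.mean(z,0))
plan((.521,-.0185,.2364,-30))
```

```text
[([0.7317, -0.2315, -0.0014], 0.71), ([0.524, -0.0151, 0.1047], 0.67), ([0.5201, -0.0195, 0.099], 0.65)]
[([0.5218, -0.0184, 0.1], 0.57), ([0.4749, -0.4126, -0.0001], 0.42), ([0.5244, -0.0158, 0.1022], 0.89)]
[([0.5211, -0.0174, 0.1025], 0.68), ([0.5201, -0.017, 0.1], 0.78)]
[([0.5198, 0.4142, -0.0013], 0.57), ([0.5509, -0.4106, 0.0057], 0.51), ([0.5239, -0.0189, 0.1008], 0.65)]
[ 0.10906861  0.19405633 -0.50871982] [0.69430029 0.26438824 0.19203902] [ 0.52039275 -0.01756792  0.24603615]
plan [-0.5  1.1  9.3] [ 0.    0.   -0.03]
```

Baseline force is fz ≈ -0.5 to -0.8 N. I'll press down slowly by 9.6 mm.

Request:
move_arm(series="0 0.5 2 0 0 0; 0 0.5 4 0 0 0; 0 0.5 5.5 0 0 0; 0 0.5 7 0 0 0; 0 0.5 8.2 0 0 0; 0 0.5 9 0 0 0; 0 0.5 9.6 0 0 0; 0 0.5 9.6 0 0 0")

```text
time: 15.05
position: [0.5208, -0.0178, 0.2362]
tool_rot: [0.866, 0.5, 0.0, 0.0]
ft_force: [-0.3, 0.5, 1.0]
grip_width: 0.0294
grip_force: 25.0
```

Run:
```python
from h import *
f=[];z=[]
for i in range(10):
    c=robot.camera("scene" if i else "wrist");o=robot.get_obs();f.append(o["ft_force"]);z.append(o["position"])
    if i==0: save(c,"w5.png",(220,150,340,240),6)
print(np.mean(f,0),np.std(f,0),np.mean(z,0),R.from_quat(o["tool_rot"]).as_matrix()[:,2])
```

```text
[ 0.06321151 -0.08320935  1.6192172 ] [0.51239202 0.58740813 0.61423414] [ 0.52078245 -0.01777693  0.2362644 ] [ 2.98388270e-04 -9.22959513e-05 -9.99999951e-01]
```

View pics/w5.png

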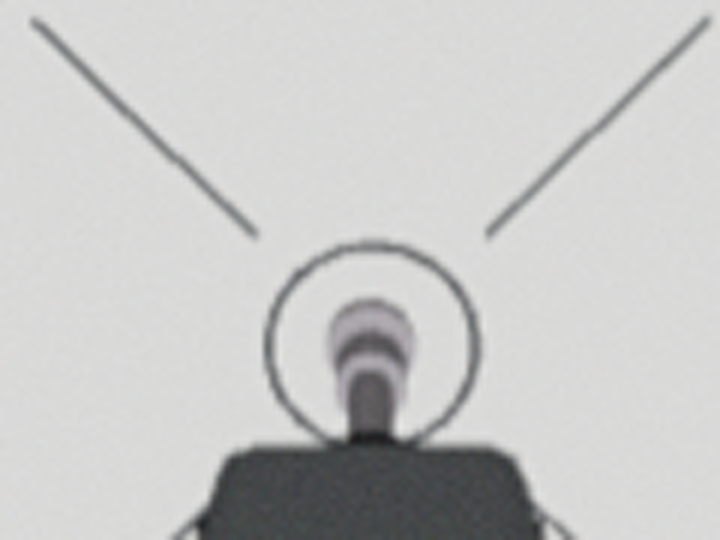

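The foot sits in the middle of the ring (crop 370,340). The force rose by about 2.2 N, so the spring is about half in. Now I'll hold.

Request:
move_arm(series="0 0 0 0 0 0; 0 0 0 0 0 0; 0 0 0 0 0 0; 0 0 0 0 0 0; 0 0 0 0 0 0; 0 0 0 0 0 0; 0 0 0 0 0 0; 0 0 0 0 0 0")

```text
time: 16.22
position: [0.5208, -0.0177, 0.2362]
tool_rot: [0.866, 0.5, 0.0, 0.0]
ft_force: [0.4, -0.2, 1.3]
grip_width: 0.0299
grip_force: 25.0
```

Request:
move_arm(series="0 0 0 0 0 0; 0 0 0 0 0 0; 0 0 0 0 0 0; 0 0 0 0 0 0; 0 0 0 0 0 0; 0 0 0 0 0 0; 0 0 0 0 0 0; 0 0 0 0 0 0")

```text
time: 16.88
position: [0.5208, -0.0178, 0.2362]
tool_rot: [0.866, 0.5, 0.0, 0.0]
ft_force: [0.4, -0.5, 0.1]
grip_width: 0.0293
grip_force: 25.0
```

Request:
move_arm(series="0 0 0 0 0 0; 0 0 0 0 0 0; 0 0 0 0 0 0; 0 0 0 0 0 0; 0 0 0 0 0 0; 0 0 0 0 0 0; 0 0 0 0 0 0; 0 0 0 0 0 0")

```text
time: 17.55
position: [0.5208, -0.0178, 0.2362]
tool_rot: [0.866, 0.5, 0.0, 0.0]
ft_force: [0.9, -0.8, 1.8]
grip_width: 0.03
grip_force: 25.0
```

Request:
move_arm(series="0 0 0 0 0 0; 0 0 0 0 0 0; 0 0 0 0 0 0; 0 0 0 0 0 0; 0 0 0 0 0 0; 0 0 0 0 0 0; 0 0 0 0 0 0; 0 0 0 0 0 0")

```text
time: 18.22
position: [0.5208, -0.0177, 0.2362]
tool_rot: [0.866, 0.5, 0.0, 0.0]
ft_force: [1.5, -0.9, 2.0]
grip_width: 0.03
grip_force: 25.0
```

Request:
move_arm(series="0 0 0 0 0 0; 0 0 0 0 0 0; 0 0 0 0 0 0; 0 0 0 0 0 0; 0 0 0 0 0 0; 0 0 0 0 0 0; 0 0 0 0 0 0; 0 0 0 0 0 0")

```text
time: 18.88
position: [0.5206, -0.0177, 0.2361]
tool_rot: [0.866, 0.5, -0.0, -0.0]
ft_force: [1.7, -0.3, 0.8]
grip_width: 0.0297
grip_force: 25.0
```

Request:
move_arm(series="0 0 0 0 0 0; 0 0 0 0 0 0; 0 0 0 0 0 0; 0 0 0 0 0 0; 0 0 0 0 0 0; 0 0 0 0 0 0; 0 0 0 0 0 0; 0 0 0 0 0 0")

```text
time: 19.55
position: [0.5206, -0.0177, 0.2361]
tool_rot: [0.866, 0.5, -0.0, -0.0]
ft_force: [1.5, -0.5, 1.0]
grip_width: 0.0298
grip_force: 25.0
```

```bash
python3 -c "
from h import *
o=robot.get_obs();print(o['time'],o['position'],o['ft_force'])
print(robot.hand_in())"
```

```text
19.55 [ 0.52062516 -0.01772298  0.23614536] [ 1.54728595 -0.53115813  1.0141831 ]
the job is handed in; nothing more can be done
None
```

I dipped the thermometer's foot in the open pot, 1–2 mm above its floor by estimate, then held it upright inside the hotplate's ring with the spring about half in (roughly 2.2 N) for over four seconds, and handed the job in at 19.55 s still holding it there; no verdict came back.

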